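# Load a test cassette on the reader and key in the reading

## Task

Lay the white test cassette flat, window side up, along the narrow sloped rail of the teal reading stand, centred on it and with its lower end against the orange stop, and let go. Then, on the key box, press the white key, then the blue, then the green, one at a time: each gently but fully down to its stop, and let it come back up before the next. Do not press the red key, do not press any key before the cassette is in place, and leave the bottle, the tape roll and the carton where they are.

Things in the scene. Friction and masses are not known exactly. Their poses are not given: they have to be found in the camera images.
- cassette: white rapid-test cassette, a loose flat plastic piece 76 x 26 x 9 mm (30 g) with a printed window, starting flat on the bench. Origin: centre of its underside; x along its length, z up through its thickness. Either end may point down the slope.
- rest: narrow aluminium rail on the teal stand: 88 mm long, 20 mm wide (narrower than the cassette), top sloping 22 degrees, low end towards the robot, with an orange stop there 6 mm above the rail top. Origin: on the rail top, mid-width, at the stop's inner face, 55 mm above the bench; x up the slope, y across, z out of the surface. A cassette lying home has its origin at x = 38 mm, y = 0, z = 0.
- stand: teal reading stand that carries the rail, fixed to the bench; footprint 170 x 90 mm. Its teal reading head, 70 mm wide and 56 mm tall, stands behind the rail's high end, its face 104 mm level from the stop; the rail's sides are free for fingers. Origin: on the bench under the rail's middle; x away from the robot side, up the slope.
- keybox: cream key box with a black sloped panel, fixed to the bench; 172 mm wide, panel 105 mm along the slope, tilted 30 degrees with the low edge towards the robot side. Origin: on the bench under the panel's centre; the centre of the panel's surface is 47 mm above it. Four round keys (white, blue, green, red) stand in one row across the panel, 38 mm apart, in an order that differs from start to start.
- pod_white: place of the white key on the key box: origin on the panel's surface, on the key's axis; z out of the panel along the key's axis, x up the slope. It carries a white round cap 24 mm across on a stem. Each stem is set to its own height: the top of the unpressed cap stands anywhere from 10 to 20 mm above this origin along z (not reported: feel for it).
- key_white (a joint): how far the white key is pressed along its axis, m: 0 up, 0.006 fully down on its rubber-cushioned stop. The spring needs 1.5 N to start and 5 N to reach the stop; from 7 N the stop itself yields a little, stiffly (9 N per mm).
- pod_blue: place of the blue key on the key box: origin on the panel's surface, on the key's axis; z out of the panel along the key's axis, x up the slope. It carries a blue round cap 24 mm across on a stem. Each stem is set to its own height: the top of the unpressed cap stands anywhere from 10 to 20 mm above this origin along z (not reported: feel for it).
- key_blue (a joint): how far the blue key is pressed along its axis, m: 0 up, 0.006 fully down on its rubber-cushioned stop. The spring needs 1.5 N to start and 5 N to reach the stop; from 7 N the stop itself yields a little, stiffly (9 N per mm).
- pod_green: place of the green key on the key box: origin on the panel's surface, on the key's axis; z out of the panel along the key's axis, x up the slope. It carries a green round cap 24 mm across on a stem. Each stem is set to its own height: the top of the unpressed cap stands anywhere from 10 to 20 mm above this origin along z (not reported: feel for it).
- key_green (a joint): how far the green key is pressed along its axis, m: 0 up, 0.006 fully down on its rubber-cushioned stop. The spring needs 1.5 N to start and 5 N to reach the stop; from 7 N the stop itself yields a little, stiffly (9 N per mm).
- pod_red: place of the red key on the key box: origin on the panel's surface, on the key's axis; z out of the panel along the key's axis, x up the slope. It carries a red round cap 24 mm across on a stem. Each stem is set to its own height: the top of the unpressed cap stands anywhere from 10 to 20 mm above this origin along z (not reported: feel for it).
- key_red (a joint): how far the red key is pressed along its axis, m: 0 up, 0.006 fully down on its rubber-cushioned stop. The spring needs 1.5 N to start and 5 N to reach the stop; from 7 N the stop itself yields a little, stiffly (9 N per mm).
- bottle: bystander: amber bottle with a white cap, 56 mm across, 110 mm tall, loose. Origin: centre of its underside.
- tape: bystander: roll of white tape lying flat, 60 mm across, 25 mm tall, loose. Origin: centre of its underside.
- carton: bystander: small blue carton 55 x 85 x 60 mm, loose. Origin: centre of its underside.
Mind the look-alikes: they are no part of the job. What is meant by the cassette is not black, pink or yellow, and is the larger of those in its own colour.

How it is judged (in metres and radians):
On the way, in this order (a step that is already met when the one before it is completed fails the run):
1. the cassette lies let go on the sloped rail, against the stop (x of cassette in the frame of rest between 0.033 and 0.044 m and y of cassette in the frame of rest between -0.007 and 0.007 m and z of cassette in the frame of rest between -0.003 and 0.004 m and angle between the x axis of cassette and the x axis of rest, either way round below 0.14 rad and angle between cassette's own z axis and vertical below 0.5 rad and angle between the z axis of cassette and the z axis of rest, either way round below 0.1 rad and contact force between cassette and the fingers below 0.1 N and linear speed of cassette below 0.02 m/s), for 0.2 s.
2. the white key alone is pressed fully down (over 4.8 of its 6 mm) (value of joint key_white above 0.0048 m and value of joint each of key_blue, key_green, key_red below 0.0015 m), for 0.05 s.
3. the white key has come back up (value of joint each of key_white, key_blue, key_green, key_red below 0.0015 m), for 0.05 s.
4. the blue key alone is pressed fully down (over 4.8 of its 6 mm) (value of joint key_blue above 0.0048 m and value of joint each of key_white, key_green, key_red below 0.0015 m), for 0.05 s.
5. the blue key has come back up (all of step 3), for 0.05 s.
6. the green key alone is pressed fully down (over 4.8 of its 6 mm) (value of joint key_green above 0.0048 m and value of joint each of key_white, key_blue, key_red below 0.0015 m), for 0.05 s.
7. the green key has come back up (all of step 5), for 0.05 s.
At the end, for the whole second after the job is handed in: The cassette lies released and at rest on the rail: its centre 33 to 44 mm up from the stop, within 7 mm of the rail's midline and -3 to 4 mm of its surface, lengthwise within 0.14 rad and flat on the slope within 0.1 rad, right side up; all four keys are up (under 1.5 mm) (all of step 7 and x of cassette in the frame of rest between 0.033 and 0.044 m and y of cassette in the frame of rest between -0.007 and 0.007 m and z of cassette in the frame of rest between -0.003 and 0.004 m and angle between the x axis of cassette and the x axis of rest, either way round below 0.14 rad and angle between cassette's own z axis and vertical below 0.5 rad and angle between the z axis of cassette and the z axis of rest, either way round below 0.1 rad and linear speed of cassette below 0.02 m/s); the robot touches nothing.
It fails at once if the red key is pressed (over 2 mm) (value of joint key_red above 0.002 m).
It fails at once if a key is pressed (over 2.5 mm) while the cassette is not on its rail (value of joint any of key_white, key_blue, key_green above 0.0025 m and distance between cassette and rest above 0.055 m).
It fails at once if a key is pushed with more than 25 N (contact force between any of pod_white, pod_blue, pod_green, pod_red and anything else above 25 N).
It fails at once if the bottle, tape or carton is moved by more than 20 mm (distance of any of bottle, tape, carton from where it was at the start of the episode above 0.02 m).
It also fails if it takes over 56 s, if anything falls off the work surface, if the arm or the gripper's body presses on something with over 40 N, if the wrist force passes 120 N, or if a joint passes its speed limit or range.

## Robot

A 6-joint arm with a two-finger parallel gripper is mounted at the origin on the work surface. World frame = base frame: x ahead of the robot, y to its left, z up, the work surface at z = 0. Lengths are in m, angles in degrees, forces in N, time in s.
With the tool pointing down it reaches from about 0.375 to 0.9 m from the base axis. Payload 3.1 kg.
Tool frame: the origin (TCP) lies on the centre line of the jaws, within the pads' length; the fingertips stand 19 mm ahead of it and the grasp point (between the pads) is the TCP (tips_ahead is the distance from the TCP to the fingertips, in m); z points along the fingers, y is the line along which they close (so a half turn about z gives the same grasp; the last joint's range is limited). The gripper opens to 87 mm and grips with 3 to 60 N. Pads are 19 mm wide; open, the fingers measure 117 mm over their backs; the gripper's body (75 mm by 190 mm) begins 51 mm behind the grasp point.
Start: joints at [56.751, 30.224, 82.088, -0, 67.689, -10.227], TCP at [0.244, 0.575, 0.242] pointing down, gripper open.
Joint ranges: [-176.69, 176.69], [-43.24, 126.21], [12.49, 139.97], [-82, 262], [0, 151.66], [-163.58, 163.58]. Speed limits (degrees/s): [159.86, 159.86, 180, 180, 180, 180].

## Interface

Orientations are given as a 3x3 rotation matrix whose columns are the frame's x, y, z axes.
In Python, from rig import read_state, capture, hand_in, trace, landmark_of, tips_ahead gives the robot as it stands.
- The arm moves only by the shell command python3 -m jog 'ROWS'. ROWS is JSON, a list of rows, each an object of numbers: "tx", "ty", "tz": the shift along the tool's x, y, z in cm; "roll": the turn about the tool's z in rad; "jaw": the opening, from 0 (shut) to 1 (fully open). A call has 1 to 8 rows; each row shifts and turns the commanded pose from where the row before left it, along the tool's axes as they then stand; what a row does not reach is not made up. A row lasts 1/10 s, in which the tool goes at most 50 mm and 8.59 degrees, less where a joint would pass 70% of its speed; a pose out of reach is approached as far as the arm can. A call with a gripper value outside its range is refused whole. The fingers move at their own pace and stop on an object; the grip force is fixed at half the most. Time passes only in rows, so rows that do not move let the fingers close. It gives the time, the measured TCP pose, the force, the opening and the grip force at its end, in the units of the state.
- read_state(): the state, without advancing time (a new reading comes with each control period).
- capture(name): name is "scene" or "side" or "wrist"; returns a dict with "img" (480x640x3 uint8, red, green, blue), "vertical_fov" (degrees; the focal length in pixels is half the picture's height over the tangent of half this angle, whatever the lens; pixels are square), "cx", "cy" (the principal point, pixels), "k1" (the pictures are not rectified: a ray, as slopes to the right and down, at radius r is drawn at 1 + k1 r^2 times it, then the intrinsics apply), "cam_to_world" (4x4, takes a point from camera to world coordinates); the wrist camera has in their place "tool_from_camera" (4x4, takes a point from camera to tool coordinates, whose origin is the TCP and whose axes are the flange's). Camera axes: x right, y up, looking along -z (the intrinsics and any distortion apply to the point x, -y, -z); pixel columns grow to the right and rows downward; lengths in m; the calibration is good to about 2 mm. A picture is of the moment at which its call begins: read the wrist's pose just before it. There is no depth.
- hand_in(): hands the job in; it is judged then, once.
Trained networks look in the newest picture that a camera, given by its name, has taken for a name from the list of things; names that differ only in an ending like _2 or _b are one class to them, and where a whole thing is asked for, a point or a joint stands for the part that bears it (a point fixed in the world has none). Each returns a list of dicts, best first, with "p" (0 to 1); they miss things now and then, are a little off and sometimes report something else, mostly with a low value. They report only what shows in the picture. A call takes as long as a camera call. They do not tell look-alikes from the thing itself.
- trace(camera, thing): "pixels" (480x640 bool, what is visible of it) and "bbox" ([left, top, width, height] in pixels, round what is visible of it).
- landmark_of(camera, thing): "point" ([row, column] in pixels: a listed point, or the origin of a listed thing).
The state is a dict: "time_s": time; "joint_positions": joint angles; "qvel": joint speeds; "tau": joint torques, N m; "position": TCP position; "tcp_rot": TCP orientation; "force": force on the tool from outside, world axes, zero at the start; "moment": the same for the moment, N m; "opening": opening from 0.0 (shut) to 1.0 (fully open); "grasp_force": force on a finger pad.
Only numpy, scipy, OpenCV 4.12 (cv2) and the standard library are available. Lean on these libraries where they do the work, as an engineer would, in place of code of your own. Each camera call takes 0.05 s, during which the arm holds its last target. There are 200 camera calls.

## Working session

There is one attempt and no reset: what is moved stays moved. The work goes in short steps, Python scripts to look and compute and a shell command to move; the robot and the scene stay as the last step left them, time stands still between calls to the robot, and variables do not carry over. Pictures are saved under pics/ and viewed, at most 10 in all, crops included, and the job is handed in when it is done.

```bash
mkdir -p pics; ls; python3 - <<'E'
from rig import *
import cv2,numpy as np
s=read_state(); print({k:np.round(v,3).tolist() for k,v in s.items()}); print(tips_ahead)
for n in ("scene","side"):
    c=capture(n); cv2.imwrite(f"pics/{n}0.png",c["img"][:,:,::-1]); print(n,{k:np.round(v,3).tolist() for k,v in c.items() if k!="img"})
    for t in ("cassette","rest","stand","keybox","pod_white","pod_blue","pod_green","pod_red","bottle","tape","carton"):
        print(t,[(round(d["p"],2),np.round(d["point"]).tolist()) for d in landmark_of(n,t)[:4]])
E
```

```text
pics
{'time_s': 0.0, 'joint_positions': [56.751, 30.277, 82.156, 0.0, 67.689, -10.228], 'qvel': [0.015, 0.028, 0.009, -0.06, 0.082, 0.109], 'tau': [0.002, -44.004, -17.66, 0.063, 0.058, -0.0], 'position': [0.244, 0.575, 0.241], 'tcp_rot': [[-0.92, 0.391, -0.001], [0.391, 0.92, -0.002], [0.0, -0.002, -1.0]], 'force': [-0.254, 0.564, 0.826], 'moment': [-0.045, 0.007, 0.053], 'grasp_force': 0.0, 'opening': 0.998}
0.019
scene {'vertical_fov': 50.749, 'cx': 320.562, 'cy': 241.46, 'k1': -0.009, 'cam_to_world': [[-0.729, -0.41, 0.548, 1.152], [0.684, -0.428, 0.59, 0.63], [-0.007, 0.805, 0.593, 0.682], [0.0, 0.0, 0.0, 1.0]]}
cassette [(0.78, [214.0, 369.0]), (0.71, [267.0, 429.0]), (0.7, [236.0, 352.0]), (0.51, [252.0, 379.0])]
rest [(0.87, [213.0, 258.0])]
stand [(0.64, [242.0, 247.0])]
keybox [(0.7, [292.0, 348.0]), (0.33, [283.0, 355.0])]
pod_white [(0.64, [295.0, 368.0])]
pod_blue [(0.52, [282.0, 357.0])]
pod_green [(0.49, [274.0, 346.0])]
pod_red [(0.61, [265.0, 331.0])]
bottle [(0.44, [265.0, 329.0])]
tape [(0.65, [195.0, 234.0]), (0.26, [314.0, 242.0])]
carton [(0.75, [354.0, 468.0])]
side {'vertical_fov': 48.526, 'cx': 322.427, 'cy': 246.034, 'k1': -0.051, 'cam_to_world': [[-0.981, 0.148, -0.123, 0.44], [-0.191, -0.674, 0.713, 0.653], [0.023, 0.723, 0.69, 0.728], [0.0, 0.0, 0.0, 1.0]]}
cassette [(0.94, [325.0, 366.0]), (0.82, [287.0, 380.0]), (0.8, [336.0, 434.0]), (0.8, [282.0, 437.0])]
rest [(0.74, [201.0, 319.0])]
stand [(0.59, [333.0, 277.0]), (0.56, [224.0, 294.0])]
keybox [(0.98, [330.0, 281.0]), (0.74, [338.0, 264.0]), (0.37, [270.0, 197.0])]
pod_white [(0.67, [339.0, 262.0])]
pod_blue [(0.72, [320.0, 275.0])]
pod_green [(0.68, [302.0, 281.0])]
pod_red [(0.69, [292.0, 289.0])]
bottle [(0.65, [269.0, 199.0]), (0.61, [333.0, 280.0])]
tape [(0.94, [177.0, 357.0])]
carton []
```

View pics/scene0.png

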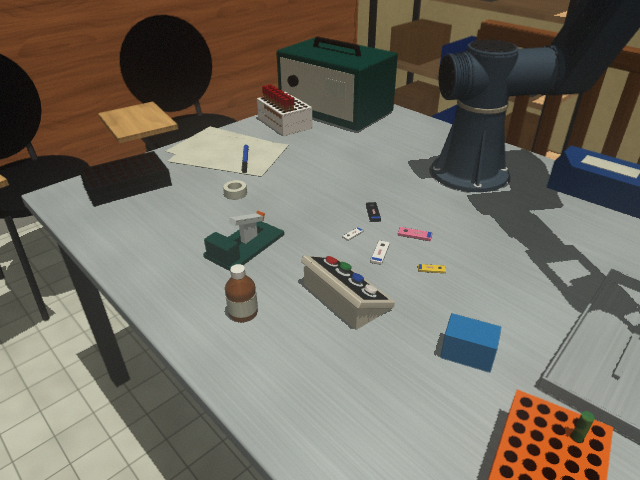

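View pics/side0.png

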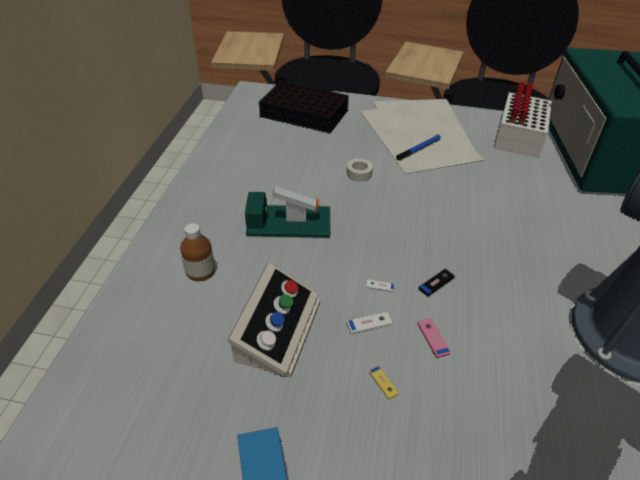

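The cassette candidates, scene/side pixels:
- Large white: (380,252)/(369,323)
- Small white: (353,234)/(380,286)
- Black: (373,212)/(437,282)
- Pink: (415,234)/(433,338)
- Yellow: (432,269)/(384,382)

The large white one fits the description. I'll confirm it in a crop and triangulate.

```bash
cat > h.py <<'E'
from rig import *
import cv2,numpy as np
def cam(n):
    s=read_state(); c=capture(n)
    if n=="wrist":
        T=np.eye(4);T[:3,:3]=s["tcp_rot"];T[:3,3]=s["position"]; c["T"]=T@np.array(c["tool_from_camera"])
    else: c["T"]=np.array(c["cam_to_world"])
    f=240/np.tan(np.radians(c["vertical_fov"]/2))
    c["K"]=np.array([[f,0,c["cx"]],[0,f,c["cy"]],[0,0,1.]]); c["D"]=np.array([c["k1"],0,0,0,0.])
    return c
def ray(c,rc):
    u=cv2.undistortPoints(np.array([[[rc[1],rc[0]]]],float),c["K"],c["D"])[0,0]
    d=c["T"][:3,:3]@np.array([u[0],-u[1],-1]); return c["T"][:3,3],d/np.linalg.norm(d)
def onplane(c,rc,z):
    o,d=ray(c,rc); return o+d*(z-o[2])/d[2]
def tri(obs):
    A=0;b=0
    R=[ray(c,p) for c,p in obs]
    for o,d in R:
        P=np.eye(3)-np.outer(d,d);A=A+P;b=b+P@o
    x=np.linalg.solve(A,b); return x,max(np.linalg.norm(np.cross(x-o,d)) for o,d in R)
def proj(c,X):
    X=np.atleast_2d(X);p=(X-c["T"][:3,3])@c["T"][:3,:3]*[1,-1,-1]
    q=cv2.projectPoints(p.reshape(-1,1,3),np.zeros(3),np.zeros(3),c["K"],c["D"])[0][:,0]
    return q[:,::-1]  # row,col
def centre(m): return np.argwhere(m).mean(0)
def lm(n,t):
    return [(round(d["p"],2),np.array(d["point"])) for d in landmark_of(n,t)]
E
python3 - <<'E'
from h import *
S,D=cam("scene"),cam("side")
def near(n,t,rc):
    L=lm(n,t); return min(L,key=lambda a:np.linalg.norm(a[1]-rc))[1]
for t,a,b in [("cassette",(252,380),(323,369)),("rest",(213,258),(201,319)),("stand",(242,247),(224,294)),("keybox",(292,348),(330,281)),("pod_white",(295,368),(339,262)),("pod_blue",(282,357),(320,275)),("pod_green",(274,346),(302,281)),("pod_red",(265,331),(292,289)),("bottle",(310,242),(270,197)),("tape",(195,234),(177,357))]:
    p,q=near("scene",t,a),near("side",t,b); x,e=tri([(S,p),(D,q)])
    print(t,p.round(),q.round(),x.round(4),e.round(4))
for c,n,rc in((S,"scene",(252,380)),(D,"side",(323,369))):
    m=min(trace(n,"cassette"),key=lambda d:np.linalg.norm(centre(d["pixels"])-rc))["pixels"].astype(np.uint8)
    box=cv2.boxPoints(cv2.minAreaRect(np.argwhere(m)[:,::-1].astype(np.float32)))
    pts=np.argwhere(m); W=np.array([onplane(c,p,.007)[:2] for p in pts]).astype(np.float32)
    print(n,cv2.minAreaRect(W*1000))
print("carton",onplane(S,(354,468),0))
cr=D["img"][260:420,300:480,::-1]; cv2.imwrite("pics/crop1.png",cv2.resize(cr,None,fx=3,fy=3,interpolation=3))
E
```

```text
cassette [253. 379.] [326. 369.] [ 0.454   0.0694 -0.0064] 0.0027
rest [211. 258.] [205. 318.] [ 0.595  -0.1758  0.0492] 0.0067
stand [242. 248.] [223. 296.] [ 0.6385 -0.1653 -0.0053] 0.002
keybox [296. 350.] [333. 281.] [ 0.5991  0.1189 -0.007 ] 0.0008Traceback (most recent call last):
  File "<stdin>", line 6, in <module>
  File "<stdin>", line 4, in near
ValueError: min() iterable argument is empty
```

```bash
python3 - <<'E'
from h import *
S,D=cam("scene"),cam("side")
for t,p,q in [("pod_white",(295,368),(339,262)),("pod_blue",(282,357),(320,275)),("pod_green",(274,346),(302,281)),("pod_red",(265,331),(292,289)),("bottle",(314,242),(270,197)),("tape",(195,234),(177,357)),("stop top mid",(213,260),(203,318))]:
    x,e=tri([(S,p),(D,q)]); print(t,x.round(4),e.round(4))
for c,n,rc in((S,"scene",(252,380)),(D,"side",(323,369))):
    L=trace(n,"cassette")
    if not L: print("none");continue
    m=min(L,key=lambda d:np.linalg.norm(centre(d["pixels"])-rc))["pixels"]
    W=np.array([onplane(c,p,.007)[:2] for p in np.argwhere(m)]).astype(np.float32)
    print(n,centre(m),cv2.minAreaRect(W*1000))
print("carton",onplane(S,(354,468),0))
cr=D["img"][260:420,300:480,::-1]; cv2.imwrite("pics/crop1.png",cv2.resize(cr,None,fx=3,fy=3,interpolation=3))
E
```

```text
pod_white [0.6138 0.1769 0.0455] 0.0015
pod_blue [0.603  0.138  0.0472] 0.0021
pod_green [0.6018 0.1051 0.0497] 0.0051
pod_red [0.5974 0.0636 0.0388] 0.0011
bottle [ 0.7885  0.0152 -0.001 ] 0.0007
tape [ 0.538  -0.3623 -0.0099] 0.0037
stop top mid [ 0.594  -0.1718  0.0505] 0.0019
scene [251.95202952 379.65682657] ((460.0560607910156, 74.56564331054688), (84.96730041503906, 26.003890991210938), 28.61845588684082)
side [322.0107362 368.7392638] ((454.8749084472656, 75.07009887695312), (77.50952911376953, 32.81502914428711), 26.516448974609375)
carton [0.56229494 0.36954205 0.        ]
```

View pics/crop1.png

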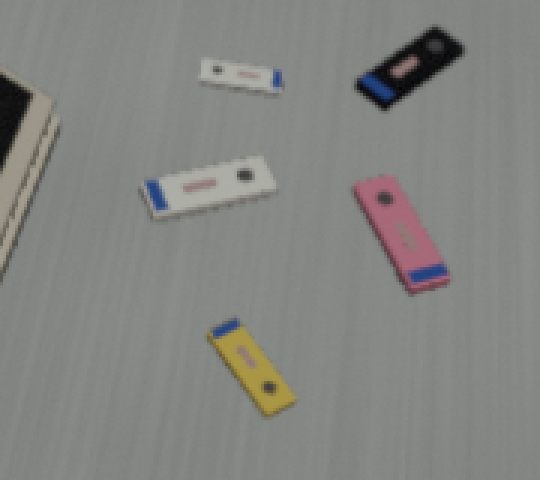

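The crop shows the large white cassette at crop (208,187), which is side (369,322). It lies window up with its blue end to the left, and it is clearly bigger than the small white one at crop (240,75). Both views put it near (0.457, 0.075), yaw about 27°. Moving above it.

```bash
python3 -m jog '[{"tx":-2.8,"ty":-2.69,"jaw":0.5},{"tx":-2.8,"ty":-2.69},{"tx":-2.8,"ty":-2.69},{"tx":-2.8,"ty":-2.69},{"tx":-2.8,"ty":-2.69},{"tx":-2.8,"ty":-2.69},{"tx":-2.8,"ty":-2.69}]' && python3 -m jog '[{"tx":-2.8,"ty":-2.69},{"tx":-2.8,"ty":-2.69},{"tx":-2.8,"ty":-2.69},{"tx":-2.8,"ty":-2.69},{"tx":-2.8,"ty":-2.69},{"tx":-2.8,"ty":-2.69},{"tx":-2.8,"ty":-2.69}]' && python3 -m jog '[{"roll":-0.145},{"roll":-0.145},{"roll":-0.145},{"roll":-0.145},{"roll":-0.145},{"roll":-0.145},{"roll":0},{"roll":0}]'
python3 - <<'E'
from h import *
W=cam("wrist"); cv2.imwrite("pics/w1.png",W["img"][:,:,::-1])
print(W["T"].round(3).tolist(),W["vertical_fov"],proj(W,[[.457,.0745,.005],[.594,-.172,.055],[.61,.177,.06]]))
for d in trace("wrist","cassette"):
    m=d["pixels"]; P=np.array([onplane(W,p,.008)[:2] for p in np.argwhere(m)]).astype(np.float32)
    print(round(d["p"],2),centre(m).round(),cv2.minAreaRect(P*1000))
E
```

```text
[[0.391, -0.886, -0.248, 0.177], [0.92, 0.377, 0.105, 0.604], [0.001, -0.269, 0.963, 0.384], [0.0, 0.0, 0.0, 1.0]] 71.58879116319413 [[467.80920654  69.11920285]
 [594.67175859 -22.56550219]
 [557.33199408 163.18958932]]$[0]: bad value
```

View pics/w1.png

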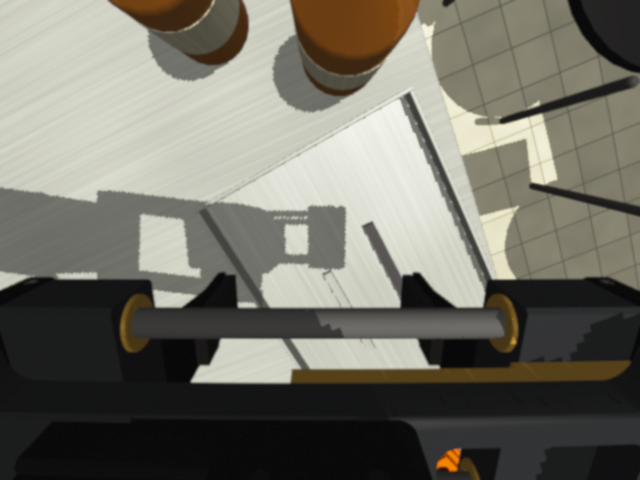

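The view still shows the start pose because the move was refused. I'll try a fully specified row.

```bash
python3 -m jog '[{"tx":-2.8,"ty":-2.69,"tz":0,"roll":0,"jaw":0.5}]' ; python3 -m jog --help | head -20
```

```text
time_s: 2.15
position: [0.2591, 0.5426, 0.2417]
tcp_rot: [[-0.922, 0.388, 0.001], [0.388, 0.922, 0.004], [0.0, 0.004, -1.0]]
force: [0.1, 0.6, 0.2]
opening: 0.965
grasp_force: 0.0invalid input: not JSON, or not a number
```

Every row needs all five keys.

```bash
python3 -m jog '[{"tx":-2.8,"ty":-2.69,"tz":0,"roll":0,"jaw":0.5},{"tx":-2.8,"ty":-2.69,"tz":0,"roll":0,"jaw":0.5},{"tx":-2.8,"ty":-2.69,"tz":0,"roll":0,"jaw":0.5},{"tx":-2.8,"ty":-2.69,"tz":0,"roll":0,"jaw":0.5},{"tx":-2.8,"ty":-2.69,"tz":0,"roll":0,"jaw":0.5},{"tx":-2.8,"ty":-2.69,"tz":0,"roll":0,"jaw":0.5},{"tx":-2.8,"ty":-2.69,"tz":0,"roll":0,"jaw":0.5}]' >/dev/null && python3 -m jog '[{"tx":-2.8,"ty":-2.69,"tz":0,"roll":0,"jaw":0.5},{"tx":-2.8,"ty":-2.69,"tz":0,"roll":0,"jaw":0.5},{"tx":-2.8,"ty":-2.69,"tz":0,"roll":0,"jaw":0.5},{"tx":-2.8,"ty":-2.69,"tz":0,"roll":0,"jaw":0.5},{"tx":-2.8,"ty":-2.69,"tz":0,"roll":0,"jaw":0.5},{"tx":-2.8,"ty":-2.69,"tz":0,"roll":0,"jaw":0.5}]' && python3 -m jog '[{"tx":0,"ty":0,"tz":0,"roll":-0.145,"jaw":0.5},{"tx":0,"ty":0,"tz":0,"roll":-0.145,"jaw":0.5},{"tx":0,"ty":0,"tz":0,"roll":-0.145,"jaw":0.5},{"tx":0,"ty":0,"tz":0,"roll":-0.145,"jaw":0.5},{"tx":0,"ty":0,"tz":0,"roll":-0.145,"jaw":0.5},{"tx":0,"ty":0,"tz":0,"roll":-0.145,"jaw":0.5},{"tx":0,"ty":0,"tz":0,"roll":0,"jaw":0.5},{"tx":0,"ty":0,"tz":0,"roll":0,"jaw":0.5}]'
python3 - <<'E'
from h import *
W=cam("wrist"); cv2.imwrite("pics/w2.png",W["img"][:,:,::-1])
print(proj(W,[[.457,.0745,.005],[.594,-.172,.055],[.61,.177,.06]]), read_state()["joint_positions"])
for d in trace("wrist","cassette"):
    m=d["pixels"]; P=np.array([onplane(W,p,.008)[:2] for p in np.argwhere(m)]).astype(np.float32)
    print(round(d["p"],2),centre(m).round(),cv2.minAreaRect(P*1000))
E
```

```text
time_s: 3.45
position: [0.4585, 0.0737, 0.2418]
tcp_rot: [[-0.92, 0.391, 0.001], [0.391, 0.92, 0.0], [-0.001, 0.0, -1.0]]
force: [0.6, 0.9, -0.3]
opening: 0.502
grasp_force: 0.0
time_s: 4.25
position: [0.4579, 0.0753, 0.2417]
tcp_rot: [[-0.894, -0.449, 0.0], [-0.449, 0.894, 0.0], [-0.0, -0.0, -1.0]]
force: [0.2, 0.2, -0.9]
opening: 0.499
grasp_force: 0.0
[[211.01284507 318.60841817]
 [231.98096831  47.08335049]
 [377.05304279 338.72335983]] [-4.49674872e+00  1.78680147e+01  1.04429573e+02  1.81391330e-03
  5.76907690e+01 -1.21178329e+02]
0.98 [224. 416.] ((419.689697265625, 182.5978546142578), (20.19584083557129, 56.15980529785156), 40.340274810791016)
0.88 [167. 248.] ((447.9348449707031, -17.488567352294922), (18.357540130615234, 50.221073150634766), 88.3382339477539)
0.76 [125. 371.] ((347.3035583496094, 82.20318603515625), (27.08230209350586, 75.7161636352539), 29.63694190979004)
0.63 [209. 317.] ((456.4998474121094, 72.45127868652344), (75.44047546386719, 24.702983856201172), 27.04892921447754)
0.63 [ 65. 261.] ((346.96319580078125, -45.82079315185547), (77.30288696289062, 26.95575714111328), 50.89442825317383)
```

View pics/w2.png

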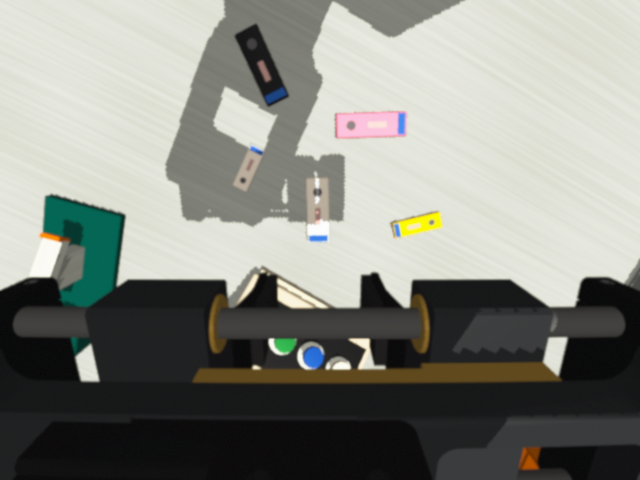

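The wrist picture shows the white cassette at (317,210), centred between the jaws, yaw 27°. It measures 75 x 25 mm, and all views agree within 2 mm. The stand is at the left (80,270) and the keys at the bottom (285–340, 340–365). Descending.

```bash
python3 -m jog '[{"tx":0.23,"ty":-0.14,"tz":3,"roll":0,"jaw":0.5},{"tx":0,"ty":0,"tz":4,"roll":0,"jaw":0.5},{"tx":0,"ty":0,"tz":4,"roll":0,"jaw":0.5},{"tx":0,"ty":0,"tz":4,"roll":0,"jaw":0.5},{"tx":0,"ty":0,"tz":4,"roll":0,"jaw":0.5},{"tx":0,"ty":0,"tz":2,"roll":0,"jaw":0.5},{"tx":0,"ty":0,"tz":0.8,"roll":0,"jaw":0.5},{"tx":0,"ty":0,"tz":0,"roll":0,"jaw":0.5}]' && python3 - <<'E'
from h import *
W=cam("wrist"); 
for d in trace("wrist","cassette")[:5]:
    m=d["pixels"]; print(round(d["p"],2),centre(m).round())
print(read_state()["position"]); cv2.imwrite("pics/w3.png",W["img"][:,:,::-1])
E
```

```text
time_s: 5.15
position: [0.4562, 0.073, 0.0228]
tcp_rot: [[-0.893, -0.451, -0.002], [-0.451, 0.893, 0.0], [0.001, 0.001, -1.0]]
force: [0.4, 0.1, 0.0]
opening: 0.503
grasp_force: 0.0
0.94 [299. 562.]
0.8 [277. 318.]
0.76 [ 22. 209.]
0.69 [ 99. 447.]
0.63 [198. 163.]
[0.45715096 0.07300468 0.02426614]
```

```bash
python3 -m jog '[{"tx":0,"ty":0,"tz":0.3,"roll":0,"jaw":0.5},{"tx":0,"ty":0,"tz":0,"roll":0,"jaw":0.3},{"tx":0,"ty":0,"tz":0,"roll":0,"jaw":0.15},{"tx":0,"ty":0,"tz":0,"roll":0,"jaw":0.15},{"tx":0,"ty":0,"tz":0,"roll":0,"jaw":0.15},{"tx":0,"ty":0,"tz":0,"roll":0,"jaw":0.15},{"tx":0,"ty":0,"tz":0,"roll":0,"jaw":0.15}]' && python3 -m jog '[{"tx":0,"ty":0,"tz":-2,"roll":0,"jaw":0.15},{"tx":0,"ty":0,"tz":-4,"roll":0,"jaw":0.15},{"tx":0,"ty":0,"tz":-4,"roll":0,"jaw":0.15},{"tx":0,"ty":0,"tz":-4,"roll":0,"jaw":0.15},{"tx":0,"ty":0,"tz":-4,"roll":0,"jaw":0.15},{"tx":0,"ty":0,"tz":-4,"roll":0,"jaw":0.15},{"tx":0,"ty":0,"tz":0,"roll":0,"jaw":0.15}]'
```

```text
time_s: 5.95
position: [0.4567, 0.073, 0.021]
tcp_rot: [[-0.892, -0.451, 0.001], [-0.451, 0.892, -0.0], [-0.001, -0.0, -1.0]]
force: [0.4, 0.1, 5.7]
opening: 0.292
grasp_force: 30.0
time_s: 6.65
position: [0.4596, 0.0729, 0.2453]
tcp_rot: [[-0.892, -0.452, 0.012], [-0.452, 0.892, -0.001], [-0.01, -0.006, -1.0]]
force: [0.7, 0.4, -0.1]
opening: 0.293
grasp_force: 30.0
```

```bash
python3 -m jog '[{"tx":-0.88,"ty":-3.85,"tz":0,"roll":0,"jaw":0.15},{"tx":-0.88,"ty":-3.85,"tz":0,"roll":0,"jaw":0.15},{"tx":-0.88,"ty":-3.85,"tz":0,"roll":0,"jaw":0.15},{"tx":-0.88,"ty":-3.85,"tz":0,"roll":0,"jaw":0.15},{"tx":-0.88,"ty":-3.85,"tz":0,"roll":0,"jaw":0.15},{"tx":-0.88,"ty":-3.85,"tz":0,"roll":0,"jaw":0.15},{"tx":-0.88,"ty":-3.85,"tz":0,"roll":0,"jaw":0.15},{"tx":-0.88,"ty":-3.85,"tz":0,"roll":0,"jaw":0.15}]' >/dev/null&& python3 -m jog '[{"tx":0,"ty":0,"tz":0,"roll":0.13,"jaw":0.15},{"tx":0,"ty":0,"tz":0,"roll":0.13,"jaw":0.15},{"tx":0,"ty":0,"tz":0,"roll":0,"jaw":0.15},{"tx":0,"ty":0,"tz":0,"roll":0,"jaw":0.15}]'
python3 - <<'E'
from h import *
import pickle
W=cam("wrist"); cv2.imwrite("pics/w4.png",W["img"][:,:,::-1]); pickle.dump(W,open("W4.pkl","wb"))
print(W["T"].round(4).tolist())
S=cam("scene");D=cam("side")
pickle.dump((S,D),open("SD.pkl","wb"))
for n in("wrist","scene","side"): print(n,"rest",lm(n,"rest")[:2],"stand",lm(n,"stand")[:2])
print(proj(W,[[.594,-.172,.055],[.6385,-.1653,0]]))
E
```

```text
time_s: 7.85
position: [0.6576, -0.1697, 0.239]
tcp_rot: [[-0.978, -0.209, -0.002], [-0.209, 0.978, 0.001], [0.002, 0.001, -1.0]]
force: [0.1, 0.4, -0.3]
opening: 0.298
grasp_force: 30.0
[[-0.209, -0.9423, -0.2614, 0.5868], [0.9779, -0.2008, -0.0578, -0.1853], [0.002, -0.2677, 0.9635, 0.3812], [0.0, 0.0, 0.0, 1.0]]
wrist rest [(0.84, array([166.9, 336.2]))] stand [(0.91, array([198.9, 330.6]))]
scene rest [(0.88, array([212.5, 257.5])), (0.25, array([260.9, 327.3]))] stand [(0.78, array([241.7, 248.1])), (0.2, array([154.4, 227.5]))]
side rest [(0.67, array([203.9, 316.8])), (0.23, array([129.4, 285.5]))] stand [(0.73, array([223.6, 295.6])), (0.42, array([319.1, 277.2]))]
[[158.15434246 330.00142465]
 [196.84916596 325.59170618]]
```

View pics/w4.png

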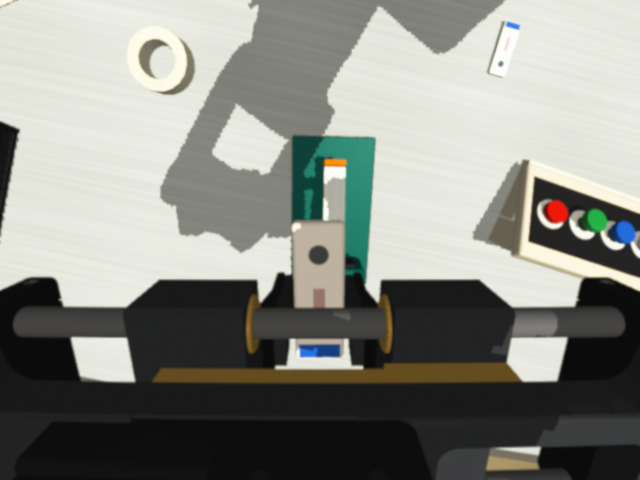

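The wrist picture shows the rail sticking out toward the robot, from the orange stop at (336,162) down to where the held cassette covers it at row 220. The teal base is at columns 293–375. Now fitting the rail pose.

```bash
python3 - <<'E'
from h import *
import pickle
W=pickle.load(open("W4.pkl","rb"));S,D=pickle.load(open("SD.pkl","rb"))
def orange(c,b):
    r0,r1,c0,c1=b; h=cv2.cvtColor(c["img"],cv2.COLOR_RGB2HSV); m=np.zeros(h.shape[:2],bool)
    m[r0:r1,c0:c1]=((h[...,0]>5)&(h[...,0]<20)&(h[...,1]>140)&(h[...,2]>90))[r0:r1,c0:c1]; return m
obs=[]
for n,c,b in(("w",W,(140,180,310,365)),("scene",S,(200,230,240,280)),("side",D,(190,220,300,335))):
    m=orange(c,b); p=np.argwhere(m); print(n,m.sum(),centre(m),p.min(0),p.max(0)); obs.append((c,centre(m)))
print("3views",tri(obs)); 
for i,j in((0,1),(0,2),(1,2)): print(i,j,tri([obs[i],obs[j]]))
# rail edges in wrist: bright low-sat pixels per row
g=W["img"].astype(int); hsv=cv2.cvtColor(W["img"],cv2.COLOR_RGB2HSV)
L=[];R=[]
for r in range(170,216,5):
    k=np.where(hsv[r,310:360,1]<60)[0]+310; print(r,k.min(),k.max(),end=" | "); L.append((r,k.min()-.5));R.append((r,k.max()+.5))
print()
# rail edge points at height given by x distance from stop: solve yaw by intersecting with sloped plane iteratively
o=np.array([.594,-.172,.055])
for yaw in (8,10,12,14,16):
    a=np.radians(yaw);n=np.array([-np.sin(np.radians(22))*np.cos(a),-np.sin(np.radians(22))*np.sin(a),np.cos(np.radians(22))])
    def hit(rc):
        q,d=ray(W,rc); return q+d*(n@(o-q))/(n@d)
    out=[]
    for E in(L,R):
        P=np.array([hit(e) for e in E]); f=np.polyfit(P[:,0],P[:,1],1); out+=[np.degrees(np.arctan(f[0])).round(2),np.polyval(f,.61).round(4)]
    print(yaw,out)
E
```

```text
w 142 [162.21126761 334.14788732] [159 324] [165 345]
scene 28 [213.75       260.92857143] [211 257] [220 264]
side 23 [204.26086957 316.86956522] [199 315] [210 318]
3views (array([ 0.59588617, -0.16678812,  0.05128632]), np.float64(0.0022227774941096534))
0 1 (array([ 0.59652189, -0.16697193,  0.05380971]), np.float64(0.00045762297276210256))
0 2 (array([ 0.59633344, -0.16704217,  0.04823247]), np.float64(0.0007450035748740327))
1 2 (array([ 0.59530501, -0.16652283,  0.0513717 ]), np.float64(0.002035014703317508))
170 323 345 | 175 323 345 | 180 323 344 | 185 323 344 | 190 323 344 | 195 323 344 | 200 322 344 | 205 322 344 | 210 322 344 | 215 322 344 | 
8 [np.float64(10.18), np.float64(-0.1758), np.float64(10.25), np.float64(-0.1542)]
10 [np.float64(10.18), np.float64(-0.1758), np.float64(10.25), np.float64(-0.1542)]
12 [np.float64(10.18), np.float64(-0.1758), np.float64(10.25), np.float64(-0.1542)]
14 [np.float64(10.18), np.float64(-0.1758), np.float64(10.25), np.float64(-0.1542)]
16 [np.float64(10.19), np.float64(-0.1758), np.float64(10.26), np.float64(-0.1542)]
```

```bash
python3 - <<'E'
from h import *
import pickle
W=pickle.load(open("W4.pkl","rb"));S,D=pickle.load(open("SD.pkl","rb"))
for z in(.055,.061): print(z,[onplane(W,(r,334),z)[:2].round(4) for r in(158.5,165.5,166.9)])
print(tri([(W,(166.9,336.2)),(S,(212.5,257.5)),(D,(203.9,316.8))]),tri([(W,(166.9,336.2)),(D,(203.9,316.8))]))
st=tri([(W,(198.9,330.6)),(S,(241.7,248.1)),(D,(223.6,295.6))]);print("stand",st)
# column profile for orange -> rail
print(W["img"][154:172,334].tolist())
# cassette end edge: brownish-grey vs bright
print([ (r,W["img"][r,310].tolist()) for r in range(214,228,2)],[(c,W["img"][250,c].tolist()) for c in list(range(286,300,2))+list(range(340,352,2))])
for z in(.2215,.2305): print(z,[onplane(W,p,z).round(4) for p in((220.5,318),(250,293),(250,345))])
E
```

```text
0.055 [array([ 0.5935, -0.1682]), array([ 0.5999, -0.1668]), array([ 0.6012, -0.1665])]
0.061 [array([ 0.5934, -0.1685]), array([ 0.5997, -0.1671]), array([ 0.6009, -0.1668])]
(array([ 0.59938361, -0.16671787,  0.0546042 ]), np.float64(0.006090429515872287)) (array([ 0.59812157, -0.16456585,  0.05106428]), np.float64(0.0028141292835480907))
stand (array([ 0.63974031, -0.16013642, -0.00204581]), np.float64(0.0037562485348919543))
[[45, 138, 117], [45, 138, 116], [44, 134, 114], [56, 130, 109], [113, 130, 100], [196, 135, 78], [244, 143, 40], [252, 149, 0], [253, 150, 0], [252, 145, 0], [246, 132, 0], [228, 133, 68], [228, 183, 148], [245, 236, 220], [251, 250, 243], [252, 252, 247], [252, 252, 248], [252, 252, 248]]
[(214, [21, 93, 79]), (216, [19, 89, 76]), (218, [28, 81, 68]), (220, [101, 103, 92]), (222, [147, 137, 123]), (224, [176, 165, 148]), (226, [188, 176, 158])] [(286, [231, 232, 223]), (288, [230, 231, 222]), (290, [199, 202, 189]), (292, [134, 138, 125]), (294, [173, 163, 147]), (296, [188, 176, 159]), (298, [189, 178, 159]), (340, [189, 177, 159]), (342, [177, 165, 149]), (344, [126, 138, 122]), (346, [43, 125, 103]), (348, [27, 124, 103]), (350, [29, 124, 103])]
0.2215 [array([ 0.6206, -0.1781,  0.2215]), array([ 0.638 , -0.1872,  0.2215]), array([ 0.6326, -0.1616,  0.2215])]
0.2305 [array([ 0.6187, -0.1785,  0.2305]), array([ 0.6351, -0.1871,  0.2305]), array([ 0.63  , -0.163 ,  0.2305])]
```

Rail fit:
- Stop's inner face at (0.600, -0.167), z about 0.055, yaw 10.2°. The triangulated height of 0.0546 agrees with the text.
- The held cassette is centred on the TCP within 1 mm.

I'll go above the home pose, biased 3 mm up the slope.

```bash
python3 -m jog '[{"tx":1.93,"ty":1.38,"tz":0,"roll":0,"jaw":0.15},{"tx":0,"ty":0,"tz":0,"roll":0.033,"jaw":0.15},{"tx":0,"ty":0,"tz":4,"roll":0,"jaw":0.15},{"tx":0,"ty":0,"tz":4,"roll":0,"jaw":0.15},{"tx":0,"ty":0,"tz":3.5,"roll":0,"jaw":0.15},{"tx":0,"ty":0,"tz":0,"roll":0,"jaw":0.15},{"tx":0,"ty":0,"tz":0,"roll":0,"jaw":0.15}]'
python3 - <<'E'
from h import *
W=cam("wrist"); D=cam("side")
cv2.imwrite("pics/mix5.png",np.hstack([W["img"][100:330,240:430],cv2.resize(D["img"][150:250,230:360],(299,230))])[:,:,::-1])
hs=cv2.cvtColor(W["img"],cv2.COLOR_RGB2HSV); m=(hs[...,0]>5)&(hs[...,0]<20)&(hs[...,1]>140)&(hs[...,2]>90); m[270:]=0; m[:,:250]=0;m[:,420:]=0
if m.sum(): p=np.argwhere(m);print(m.sum(),p.min(0),p.max(0),onplane(W,(p[:,0].max()+.5,p[:,1].mean()),.058))
E
```

```text
time_s: 9.0
position: [0.6367, -0.1606, 0.1256]
tcp_rot: [[-0.985, -0.174, -0.0], [-0.174, 0.985, 0.0], [0.0, 0.0, -1.0]]
force: [0.6, -0.4, 0.5]
opening: 0.295
grasp_force: 30.0
299 [195 304] [204 336] [ 0.59983672 -0.16671043  0.058     ]
```

View pics/mix5.png

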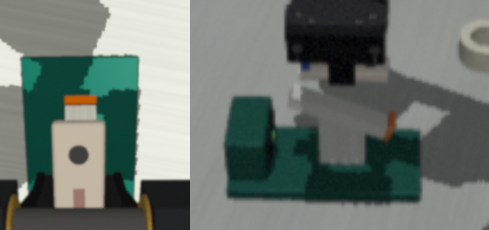

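The cassette is over the rail and aligned with it: rail at crop columns 64–97, cassette at 52–105. Lowering until the high end touches.

```bash
python3 -m jog '[{"tx":0,"ty":0,"tz":1.6,"roll":0,"jaw":0.15},{"tx":0,"ty":0,"tz":0.3,"roll":0,"jaw":0.15},{"tx":0,"ty":0,"tz":0.3,"roll":0,"jaw":0.15},{"tx":0,"ty":0,"tz":0,"roll":0,"jaw":0.15}]';python3 -m jog '[{"tx":0,"ty":0,"tz":0.2,"roll":0,"jaw":0.15},{"tx":0,"ty":0,"tz":0.2,"roll":0,"jaw":0.15},{"tx":0,"ty":0,"tz":0,"roll":0,"jaw":0.15}]'
```

```text
time_s: 9.5
position: [0.6362, -0.1604, 0.104]
tcp_rot: [[-0.985, -0.174, -0.001], [-0.174, 0.985, 0.0], [0.001, 0.0, -1.0]]
force: [-1.5, 0.8, 3.6]
opening: 0.292
grasp_force: 30.0
time_s: 9.8
position: [0.6362, -0.1603, 0.1002]
tcp_rot: [[-0.985, -0.175, -0.001], [-0.175, 0.985, 0.0], [0.001, 0.0, -1.0]]
force: [-2.4, 1.6, 5.4]
opening: 0.291
grasp_force: 30.0
```

Contact came at z of about 0.104, as predicted, and it is rotating at about 5 N. Continuing.

```bash
python3 -m jog '[{"tx":0,"ty":0,"tz":0.2,"roll":0,"jaw":0.15},{"tx":0,"ty":0,"tz":0.2,"roll":0,"jaw":0.15},{"tx":0,"ty":0,"tz":0,"roll":0,"jaw":0.15}]';python3 -m jog '[{"tx":0,"ty":0,"tz":0.2,"roll":0,"jaw":0.15},{"tx":0,"ty":0,"tz":0.1,"roll":0,"jaw":0.15},{"tx":0,"ty":0,"tz":0,"roll":0,"jaw":0.15}]'
python3 - <<'E'
from h import *
W=cam("wrist"); D=cam("side")
cv2.imwrite("pics/mix6.png",np.hstack([W["img"][100:330,240:430],cv2.resize(D["img"][160:230,230:340],(361,230),interpolation=3)])[:,:,::-1])
E
```

```text
time_s: 10.1
position: [0.6365, -0.1603, 0.0963]
tcp_rot: [[-0.985, -0.175, 0.0], [-0.175, 0.985, 0.0], [-0.0, 0.0, -1.0]]
force: [-2.7, 1.6, 5.6]
opening: 0.296
grasp_force: 30.0
time_s: 10.4
position: [0.6368, -0.1602, 0.0935]
tcp_rot: [[-0.985, -0.174, 0.001], [-0.174, 0.985, 0.0], [-0.001, 0.0, -1.0]]
force: [-2.1, 1.5, 5.1]
opening: 0.294
grasp_force: 30.0
```

View pics/mix6.png

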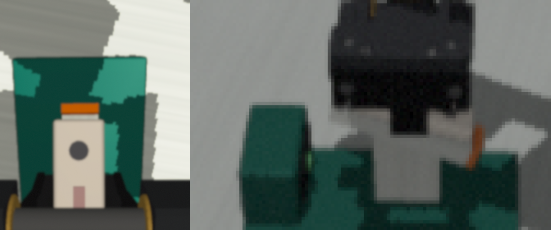

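The cassette is tilted nearly onto the rail, with its low end just uphill of the stop (crop row 118). Pressing on to flush.

```bash
for i in 1; do python3 -m jog '[{"tx":0,"ty":0,"tz":0.1,"roll":0,"jaw":0.15},{"tx":0,"ty":0,"tz":0,"roll":0,"jaw":0.15}]'; python3 -m jog '[{"tx":0,"ty":0,"tz":0.1,"roll":0,"jaw":0.15},{"tx":0,"ty":0,"tz":0,"roll":0,"jaw":0.15}]';done | grep -E "pos|force"
```

```text
position: [0.6369, -0.1602, 0.0926]
force: [-1.6, 2.7, 5.2]
grasp_force: 30.0
position: [0.6371, -0.1602, 0.0916]
force: [-1.4, 1.2, 5.2]
grasp_force: 30.0
```

```bash
python3 -m jog '[{"tx":0,"ty":0,"tz":0.1,"roll":0,"jaw":0.15},{"tx":0,"ty":0,"tz":0,"roll":0,"jaw":0.15}]'| grep -E "pos|force"; python3 -m jog '[{"tx":0,"ty":0,"tz":0.1,"roll":0,"jaw":0.15},{"tx":0,"ty":0,"tz":0,"roll":0,"jaw":0.15}]'| grep -E "pos|force"
```

```text
position: [0.6372, -0.1601, 0.0907]
force: [-0.7, 2.3, 4.9]
grasp_force: 30.0
position: [0.6374, -0.1602, 0.0899]
force: [-1.5, 2.3, 5.2]
grasp_force: 30.0
```

```bash
python3 -m jog '[{"tx":0,"ty":0,"tz":0.1,"roll":0,"jaw":0.15},{"tx":0,"ty":0,"tz":0,"roll":0,"jaw":0.15}]'| grep -E "pos|force"; python3 -m jog '[{"tx":0,"ty":0,"tz":0.1,"roll":0,"jaw":0.15},{"tx":0,"ty":0,"tz":0,"roll":0,"jaw":0.15}]'| grep -E "pos|force"
python3 - <<'E'
from h import *
W=cam("wrist"); D=cam("side");S=cam("scene")
f=lambda a:cv2.resize(a,(345,230),interpolation=3)
cv2.imwrite("pics/mix7.png",np.hstack([W["img"][100:330,260:400],f(D["img"][165:225,250:340]),f(S["img"][195:255,215:305])])[:,:,::-1])
E
```

```text
position: [0.6374, -0.1602, 0.0897]
force: [-2.0, 3.4, 9.8]
grasp_force: 30.0
position: [0.6374, -0.1601, 0.0897]
force: [-4.8, 2.8, 14.7]
grasp_force: 30.0
```

View pics/mix7.png

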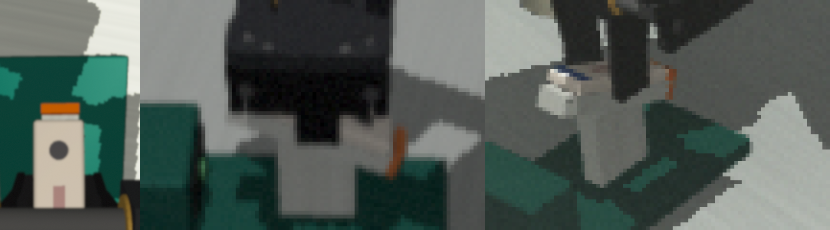

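Force rose steeply at z 0.0897, so the cassette is flush on the rail with a small gap to the stop. Relaxing the press and releasing.

```bash
python3 -m jog '[{"tx":0,"ty":0,"tz":-0.15,"roll":0,"jaw":0.15},{"tx":0,"ty":0,"tz":0,"roll":0,"jaw":0.36},{"tx":0,"ty":0,"tz":0,"roll":0,"jaw":0.45},{"tx":0,"ty":0,"tz":0,"roll":0,"jaw":0.45},{"tx":0,"ty":0,"tz":0,"roll":0,"jaw":0.45},{"tx":0,"ty":0,"tz":-1.5,"roll":0,"jaw":0.45},{"tx":0,"ty":0,"tz":-3,"roll":0,"jaw":0.45},{"tx":0,"ty":0,"tz":-4,"roll":0,"jaw":0.45}]'; python3 -m jog '[{"tx":0,"ty":0,"tz":-4,"roll":0,"jaw":0.45},{"tx":0,"ty":0,"tz":0,"roll":0,"jaw":0.45},{"tx":0,"ty":0,"tz":0,"roll":0,"jaw":0.45}]' | grep pos
python3 - <<'E'
from h import *
import pickle
W=cam("wrist"); D=cam("side");S=cam("scene"); pickle.dump((W,S,D),open("P.pkl","wb"))
f=lambda a:cv2.resize(a,(345,230),interpolation=3)
q=proj(W,[[.617,-.164,.07]])[0].astype(int);print(q)
cv2.imwrite("pics/mix8.png",np.hstack([cv2.resize(W["img"][max(q[0]-50,0):q[0]+50,q[1]-22:q[1]+22],(101,230)),f(D["img"][165:225,250:340]),f(S["img"][195:255,215:305])])[:,:,::-1])
o=np.array([.600,-.1668,.055]);a=np.radians(10.2);n=np.array([-np.sin(np.radians(22))*np.cos(a),-np.sin(np.radians(22))*np.sin(a),np.cos(np.radians(22))])
for d in trace("wrist","cassette"):
    m=d["pixels"]; print(round(d["p"],2),centre(m).round(1),d["bbox"])
    if np.linalg.norm(centre(m)-q)<80:
        P=[]
        for p in np.argwhere(m):
            c,v=ray(W,p);x=c+v*(n@(o-c)+.0085)/(n@v)-o; P.append([x@[np.cos(a)*np.cos(.384),np.sin(a)*np.cos(.384),np.sin(.384)],x@[-np.sin(a),np.cos(a),0]])
        P=np.array(P,np.float32)*1000; print(cv2.minAreaRect(P),P.min(0),P.max(0))
E
```

```text
time_s: 12.65
position: [0.6353, -0.1602, 0.1727]
tcp_rot: [[-0.985, -0.174, -0.004], [-0.174, 0.985, 0.002], [0.004, 0.002, -1.0]]
force: [0.8, -0.4, -0.1]
opening: 0.447
grasp_force: 0.0
position: [0.6372, -0.1608, 0.2153]
[208 319]
0.62 [ 52.5 498.2] [484.7, 20.5, 29.3, 65.5]
0.58 [232.5 319.5] [305.1, 192.3, 27.1, 83.9]
((42.478389739990234, -0.15058517456054688), (74.10182189941406, 25.294158935546875), 0.11188767105340958) [  5.448829 -12.866514] [79.50905  12.443527]
```

View pics/mix8.png

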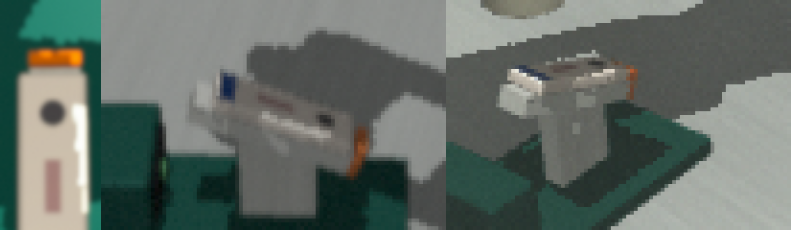

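The cassette lies flat and window up on the rail, centred and aligned (y about 0, angle about 0). Its centre measures about 42 mm, leaving a small gap to the orange stop. I'll nudge it down with the closed fingertips on its high end.

```bash
python3 -m jog '[{"tx":-2.5,"ty":0,"tz":0,"roll":0,"jaw":0},{"tx":-2.57,"ty":0,"tz":0,"roll":0,"jaw":0},{"tx":0,"ty":0,"tz":3,"roll":0,"jaw":0},{"tx":0,"ty":0,"tz":3,"roll":0,"jaw":0},{"tx":0,"ty":0,"tz":2,"roll":0,"jaw":0},{"tx":0,"ty":0,"tz":1.8,"roll":0,"jaw":0},{"tx":0,"ty":0,"tz":0,"roll":0,"jaw":0},{"tx":0,"ty":0,"tz":0,"roll":0,"jaw":0}]'; python3 -m jog '[{"tx":0,"ty":0,"tz":0,"roll":0,"jaw":0}]'|grep pos; python3 -m jog '[{"tx":0,"ty":0,"tz":0,"roll":0,"jaw":0}]'|grep -E "pos|op"
```

```text
time_s: 13.95
position: [0.6859, -0.1515, 0.1138]
tcp_rot: [[-0.985, -0.174, -0.002], [-0.174, 0.985, 0.001], [0.002, 0.001, -1.0]]
force: [0.3, -0.4, 0.2]
opening: 0.003
grasp_force: 0.0
position: [0.6871, -0.1519, 0.1158]
position: [0.6872, -0.152, 0.1164]
opening: 0.008
```

```bash
python3 -m jog '[{"tx":0,"ty":0,"tz":0.75,"roll":0,"jaw":0},{"tx":0.2,"ty":0,"tz":0,"roll":0,"jaw":0},{"tx":0.2,"ty":0,"tz":0,"roll":0,"jaw":0}]'|grep -E "pos|force"; python3 -m jog '[{"tx":0.1,"ty":0,"tz":0,"roll":0,"jaw":0},{"tx":0.1,"ty":0,"tz":0,"roll":0,"jaw":0}]'|grep -E "pos|^force";python3 -m jog '[{"tx":0.1,"ty":0,"tz":0,"roll":0,"jaw":0},{"tx":0.1,"ty":0,"tz":0,"roll":0,"jaw":0}]'|grep -E "pos|^force"
```

```text
position: [0.6823, -0.1524, 0.1075]
force: [-0.6, -0.4, -0.6]
grasp_force: 0.1
position: [0.6804, -0.1528, 0.1076]
force: [-0.1, -0.5, 0.2]
position: [0.6785, -0.1531, 0.1076]
force: [0.6, 0.2, -0.1]
```

```bash
python3 -m jog '[{"tx":0.1,"ty":0,"tz":0,"roll":0,"jaw":0},{"tx":0,"ty":0,"tz":0,"roll":0,"jaw":0}]'|grep -E "pos|^force";python3 -m jog '[{"tx":0.1,"ty":0,"tz":0,"roll":0,"jaw":0},{"tx":0,"ty":0,"tz":0,"roll":0,"jaw":0}]'|grep -E "pos|^force"
```

```text
position: [0.678, -0.1533, 0.1078]
force: [0.9, -0.0, -0.8]
position: [0.6776, -0.1535, 0.1081]
force: [3.3, 0.8, 0.8]
```

The force rose to 3.3 N with no more travel, with the pushing face at 69–70 mm as expected for home. Backing off and checking.

```bash
python3 -m jog '[{"tx":-0.3,"ty":0,"tz":0,"roll":0,"jaw":0},{"tx":-0.4,"ty":0,"tz":0,"roll":0,"jaw":0},{"tx":0,"ty":0,"tz":-3,"roll":0,"jaw":0},{"tx":0,"ty":0,"tz":-4,"roll":0,"jaw":0},{"tx":2.5,"ty":0,"tz":-4,"roll":0,"jaw":0},{"tx":2.5,"ty":0,"tz":0,"roll":0,"jaw":0},{"tx":0,"ty":0,"tz":0,"roll":0,"jaw":0},{"tx":0,"ty":0,"tz":0,"roll":0,"jaw":0}]'|grep pos
python3 - <<'E'
from h import *
import pickle
W=cam("wrist"); D=cam("side");S=cam("scene"); pickle.dump((W,S,D),open("P2.pkl","wb"))
f=lambda a:cv2.resize(a,(345,230),interpolation=3)
q=proj(W,[[.617,-.164,.07]])[0].astype(int)
cv2.imwrite("pics/mix9.png",np.hstack([cv2.resize(W["img"][max(q[0]-50,0):q[0]+50,q[1]-22:q[1]+22],(101,230)),f(D["img"][165:225,250:340]),f(S["img"][195:255,215:305])])[:,:,::-1])
o=np.array([.600,-.1668,.055]);a=np.radians(10.2);n=np.array([-np.sin(np.radians(22))*np.cos(a),-np.sin(np.radians(22))*np.sin(a),np.cos(np.radians(22))])
for d in trace("wrist","cassette"):
    m=d["pixels"]
    if np.linalg.norm(centre(m)-q)<80:
        P=[]
        for p in np.argwhere(m):
            c,v=ray(W,p);x=c+v*(n@(o-c)+.0085)/(n@v)-o; P.append([x@[np.cos(a)*np.cos(.384),np.sin(a)*np.cos(.384),np.sin(.384)],x@[-np.sin(a),np.cos(a),0]])
        P=np.array(P,np.float32)*1000; print(round(d["p"],2),cv2.minAreaRect(P),P.min(0),P.max(0))
for c,n_ in((S,"scene"),(D,"side")):
    for k in("white","blue","green","red"): print(n_,k,lm(n_,"pod_"+k)[:1])
E
```

```text
position: [0.634, -0.1609, 0.2173]
0.56 ((38.09436798095703, -0.23148727416992188), (74.14582824707031, 25.456743240356445), 0.058870866894721985) [  1.027267 -12.977612] [75.159996 12.483837]
scene white [(0.62, array([293.5, 370.4]))]
scene blue [(0.62, array([279.6, 354.5]))]
scene green [(0.71, array([272. , 343.2]))]
scene red [(0.62, array([265.6, 332.3]))]
side white [(0.6, array([339.1, 264.8]))]
side blue [(0.75, array([319.7, 276.3]))]
side green [(0.56, array([303.8, 281. ]))]
side red [(0.47, array([287.4, 290. ]))]
```

View pics/mix9.png

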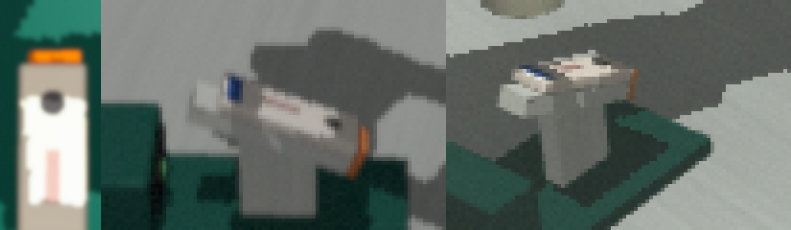

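The fit gives x = 38.1 mm, y = -0.2 mm and 0° rotation, so the cassette is home against the stop. Now to the key box, measuring the caps from two wrist places.

```bash
cat > keys.py <<'E'
from h import *
def caps(c,n,guess):
    h=cv2.cvtColor(c["img"],cv2.COLOR_RGB2HSV);H,Sa,V=h[...,0],h[...,1],h[...,2]
    M={"red":((H<8)|(H>172))&(Sa>130)&(V>60),"green":(H>45)&(H<80)&(Sa>100)&(V>40),"blue":(H>103)&(H<125)&(Sa>110)&(V>50),"white":(Sa<45)&(V>120)}
    out={}
    for k,g in guess.items():
        p=proj(c,g)[0]; m=M[k].copy(); yy,xx=np.ogrid[:480,:640]; m&=((yy-p[0])**2+(xx-p[1])**2)<(26 if n=="wrist" else 13)**2
        if n=="wrist": m[265:]=0
        N,L,st,ce=cv2.connectedComponentsWithStats(m.astype(np.uint8))
        if N>1:
            i=1+np.argmax(st[1:,4]); out[k]=(ce[i][::-1],st[i].tolist())
    return out
G={"white":[.614,.177,.062],"blue":[.604,.139,.062],"green":[.602,.105,.06],"red":[.597,.066,.06]}
E
python3 -m jog '[{"tx":-1.17,"ty":4.2,"tz":-0.4,"roll":0,"jaw":0},{"tx":-1.17,"ty":4.2,"tz":-0.4,"roll":0,"jaw":0},{"tx":-1.17,"ty":4.2,"tz":-0.4,"roll":0,"jaw":0},{"tx":-1.17,"ty":4.2,"tz":-0.4,"roll":0,"jaw":0},{"tx":-1.17,"ty":4.2,"tz":-0.4,"roll":0,"jaw":0},{"tx":-1.17,"ty":4.2,"tz":-0.4,"roll":0,"jaw":0},{"tx":0,"ty":0,"tz":0,"roll":0,"jaw":0},{"tx":0,"ty":0,"tz":0,"roll":0,"jaw":0}]'|grep pos
python3 - <<'E'
from keys import *
import pickle
W=cam("wrist");pickle.dump(W,open("K1.pkl","wb"));o=caps(W,"wrist",G)
for k,v in o.items(): print(k,v[0].round(1),v[1])
for k in G:print(k,lm("wrist","pod_"+k)[:2], proj(W,G[k])[0].round())
E
python3 -m jog '[{"tx":-0.87,"ty":4.0,"tz":0,"roll":0,"jaw":0},{"tx":0,"ty":1.0,"tz":0,"roll":0,"jaw":0},{"tx":0,"ty":0,"tz":0,"roll":0,"jaw":0},{"tx":0,"ty":0,"tz":0,"roll":0,"jaw":0}]'|grep pos
python3 - <<'E'
from keys import *
import pickle
W=cam("wrist");pickle.dump(W,open("K2.pkl","wb"));o=caps(W,"wrist",G)
for k,v in o.items(): print(k,v[0].round(1),v[1])
for k in G:print(k,lm("wrist","pod_"+k)[:2])
S,D=pickle.load(open("SD.pkl","rb"));K1=pickle.load(open("K1.pkl","rb"))
A=[caps(c,n,G) for c,n in((K1,"wrist"),(W,"wrist"),(S,"s"),(D,"d"))]
for k in G:
    ob=[(c,a[k][0]) for c,a in zip((K1,W,S,D),A) if k in a]; print(k,len(ob),tri(ob),tri(ob[:2]), [a[k][1] for a in A if k in a])
E
```

```text
position: [0.6593, 0.1006, 0.2417]
white [185.4 402.7] [387, 170, 32, 32, 797]
blue [169.5 369.5] [358, 158, 25, 25, 486]
green [157.1 331.9] [320, 145, 26, 26, 514]
red [150.5 292.4] [281, 138, 23, 26, 466]
white [(0.55, array([186.5, 402.3]))] [192. 405.]
blue [(0.97, array([171.7, 363.3])), (0.61, array([152.2,  48.4]))] [174. 369.]
green [(0.96, array([164.8, 329.3]))] [165. 334.]
red [(0.93, array([153.1, 290.9]))] [153. 294.]
position: [0.6593, 0.1491, 0.2415]
white [176.4 355.2] [339, 161, 32, 32, 787]
blue [160.4 319.5] [308, 149, 25, 25, 494]
green [148.1 280.9] [268, 136, 27, 26, 508]
red [141.8 241.8] [231, 130, 23, 25, 482]
white [(0.8, array([177.7, 354.2]))]
blue [(0.66, array([165.9, 315.8]))]
green [(0.9, array([154.1, 280. ]))]
red [(0.6, array([149. , 242.4])), (0.3, array([106.9,   3.6]))]
white 4 (array([0.607259  , 0.17669473, 0.05929678]), np.float64(0.004346150663710207)) (array([0.60939439, 0.17689916, 0.04929998]), np.float64(0.00014200459418517024)) [[387, 170, 32, 32, 797], [339, 161, 32, 32, 787], [362, 275, 19, 22, 271], [257, 331, 17, 16, 215]]
blue 4 (array([0.59982101, 0.13882133, 0.05594249]), np.float64(0.0015312003421641086)) (array([0.59981489, 0.13922317, 0.05936115]), np.float64(5.050809011026227e-06)) [[358, 158, 25, 25, 486], [308, 149, 25, 25, 494], [352, 273, 12, 9, 72], [270, 311, 15, 15, 161]]
green 4 (array([0.59471619, 0.10087292, 0.05806318]), np.float64(0.0018510667179573986)) (array([0.59488243, 0.10159845, 0.06052008]), np.float64(3.813549047863865e-05)) [[320, 145, 26, 26, 514], [268, 136, 27, 26, 508], [340, 262, 11, 8, 62], [280, 294, 14, 14, 146]]
red 4 (array([0.59538189, 0.0624334 , 0.05143459]), np.float64(0.0013148913948361162)) (array([0.59560008, 0.0634608 , 0.05436675]), np.float64(3.695075973308067e-05)) [[281, 138, 23, 26, 466], [231, 130, 23, 25, 482], [326, 256, 11, 8, 62], [285, 280, 13, 13, 133]]
```

```bash
python3 - <<'E'
from keys import *
import pickle
from scipy.optimize import least_squares
S,D=pickle.load(open("SD.pkl","rb"));K1=pickle.load(open("K1.pkl","rb"));K2=pickle.load(open("K2.pkl","rb"))
N1=dict(white=(186.5,402.3),blue=(171.7,363.3),green=(164.8,329.3),red=(153.1,290.9));N2=dict(white=(177.7,354.2),blue=(165.9,315.8),green=(154.1,280),red=(149,242.4))
NS=dict(white=(293.5,370.4),blue=(279.6,354.5),green=(272,343.2),red=(265.6,332.3));ND=dict(white=(339.1,264.8),blue=(319.7,276.3),green=(303.8,281),red=(287.4,290))
for k in N1: print(k,[onplane(c,n[k],.047)[:2].round(4) for c,n in((K1,N1),(K2,N2),(S,NS),(D,ND))])
sl=dict(white=57,blue=19,green=-19,red=-57)
A=[(c,caps(c,n,G),w) for c,n,w in((K1,"wrist",1.),(K2,"wrist",1.),(S,"s",.7),(D,"d",.7))]
hi=dict(blue=4,green=5,red=6)
def mod(p):
    psi=p[3];n=np.array([-.5*np.cos(psi),-.5*np.sin(psi),.866]);r=np.array([-np.sin(psi),np.cos(psi),0])
    P={k:p[:3]+r*s/1000 for k,s in sl.items()}; return P,n
def res(p):
    P,n=mod(p);e=[]
    for c,a,w in A:
        for k,i in hi.items(): e+=list(w*(proj(c,P[k]+p[i]*n)[0]-a[k][0]))
    for c,N,w in((K1,N1,.15),(K2,N2,.15),(S,NS,.2),(D,ND,.2)):
        for k in N: e+=list(w*(proj(c,P[k])[0]-N[k]))
    for i in(4,5,6): e.append((p[i]-.015)/.004)
    e.append((p[2]-.047)/.001)
    return np.array(e)
f=least_squares(res,[.605,.12,.047,-.1,.015,.015,.015]);P,n=mod(f.x)
print(f.x.round(4),np.degrees(f.x[3]),f.cost,n.round(3)); print(res(f.x).round(1).tolist())
for k in P: print(k,"pod",P[k].round(4),"top",(P[k]+n*(f.x[hi[k]] if k in hi else .015)).round(4))
# white cap: edge radial profile near pod in K1
h=cv2.cvtColor(K1["img"],cv2.COLOR_RGB2GRAY); q=proj(K1,P["white"])[0].round().astype(int); print(q); print(h[q[0]-20:q[0]+20:2,q[1]-20:q[1]+20:2])
E
```

```text
white [array([0.6108, 0.1773]), array([0.6108, 0.1764]), array([0.6095, 0.1801]), array([0.6093, 0.1753])]
blue [array([0.6035, 0.1355]), array([0.6061, 0.1367]), array([0.6023, 0.1324]), array([0.6014, 0.1342])]
green [array([0.6029, 0.101 ]), array([0.601 , 0.1001]), array([0.6018, 0.1014]), array([0.6022, 0.1002])]
red [array([0.5985, 0.0619]), array([0.6025, 0.0632]), array([0.6034, 0.0725]), array([0.5962, 0.0615])]
[ 0.6043  0.1199  0.0465 -0.08    0.0122  0.0156  0.0087] -4.5841620135136045 5.042261598791107 [-0.498  0.04   0.866]
[-0.2, -0.3, 0.2, -0.1, -0.2, -0.0, -0.1, 0.1, 0.1, -0.0, -0.2, 0.0, -0.2, 0.7, -0.1, 0.7, -0.4, 0.6, -0.2, -0.6, -0.7, -0.8, -0.5, -0.7, -0.3, -0.0, 0.4, 0.4, -0.0, -0.0, 0.2, 0.2, -0.3, 0.1, 0.0, 0.3, 0.3, 0.1, -0.4, 0.0, -0.2, -0.2, 0.5, 0.2, 0.1, -0.1, -0.5, -0.4, 0.2, 0.0, 0.4, -0.7, 0.1, -0.1, 0.1, -0.4, -0.7, 0.1, -1.6, -0.5]
white pod [0.6089 0.1767 0.0465] top [0.6014 0.1773 0.0595]
blue pod [0.6058 0.1388 0.0465] top [0.5998 0.1393 0.057 ]
green pod [0.6028 0.1009 0.0465] top [0.595  0.1015 0.06  ]
red pod [0.5998 0.063  0.0465] top [0.5954
[... 1026 characters left out ...]
 253 246
  118  39]
 [ 37  36  69 225 250 241 179 166 235 252 253 253 253 253 253 253 253 240
   85  42]
 [ 36  37  50 185 250 250 238 169 194 237 250 253 253 253 253 252 248 230
   75  46]
 [ 36  36  38 112 235 250 248 230 207 192 222 244 248 248 249 246 244 189
   54  55]
 [ 37  37  36  50 162 245 250 249 241 207 216 226 225 229 246 250 237 116
   38  71]
 [ 36  36  37  36  71 181 242 249 249 248 249 248 248 249 251 243 162  53
   37  88]
 [ 36  36  36  36  38  67 152 224 244 249 250 249 249 249 237 164  62  37
   38 106]
 [ 37  36  36  36  35  37  47  94 155 201 220 220 211 181 117  58  37  36
   41 136]
 [ 36  36  36  36  38  37  37  37  46  61  79  80  67  50  39  37  37  37
   44 164]]
```

The key model fits to under 1 px: panel yaw -4.6°, cap tops near z 0.057–0.060, row order red, green, blue, white from the right. Turning to the panel yaw and hovering over white.

```bash
python3 -m jog '[{"tx":0,"ty":0,"tz":0,"roll":0.128,"jaw":0},{"tx":0,"ty":0,"tz":0,"roll":0.128,"jaw":0},{"tx":3.7,"ty":1.18,"tz":0,"roll":0,"jaw":0},{"tx":3.7,"ty":1.18,"tz":2,"roll":0,"jaw":0},{"tx":0,"ty":0,"tz":4,"roll":0,"jaw":0},{"tx":0,"ty":0,"tz":4,"roll":0,"jaw":0},{"tx":0,"ty":0,"tz":4,"roll":0,"jaw":0},{"tx":0,"ty":0,"tz":0.9,"roll":0,"jaw":0}]';python3 -m jog '[{"tx":0,"ty":0,"tz":0,"roll":0,"jaw":0},{"tx":0,"ty":0,"tz":0,"roll":0,"jaw":0}]'
```

```text
time_s: 19.15
position: [0.5843, 0.1788, 0.0885]
tcp_rot: [[-0.997, 0.081, -0.009], [0.081, 0.997, -0.001], [0.009, -0.002, -1.0]]
force: [-0.9, -0.2, -0.5]
opening: 0.003
grasp_force: 0.0
time_s: 19.35
position: [0.589, 0.1796, 0.0941]
tcp_rot: [[-0.997, 0.081, 0.003], [0.081, 0.997, 0.0], [-0.003, 0.001, -1.0]]
force: [-1.6, 0.9, -0.4]
opening: 0.003
grasp_force: 0.0
```

```bash
python3 -m jog '[{"tx":-0.1,"ty":0,"tz":0.173,"roll":0,"jaw":0},{"tx":-0.1,"ty":0,"tz":0.173,"roll":0,"jaw":0},{"tx":-0.1,"ty":0,"tz":0.173,"roll":0,"jaw":0},{"tx":-0.1,"ty":0,"tz":0.173,"roll":0,"jaw":0},{"tx":0,"ty":0,"tz":0,"roll":0,"jaw":0}]'|grep -E "pos|^force"; for i in 1; do python3 -m jog '[{"tx":-0.1,"ty":0,"tz":0.173,"roll":0,"jaw":0}]'|grep -E "pos|^force"; python3 -m jog '[{"tx":-0.1,"ty":0,"tz":0.173,"roll":0,"jaw":0}]'|grep -E "pos|^force"; python3 -m jog '[{"tx":-0.1,"ty":0,"tz":0.173,"roll":0,"jaw":0}]'|grep -E "pos|^force"; done
```

```text
position: [0.5916, 0.1793, 0.0856]
force: [0.9, 0.0, -0.3]
position: [0.5925, 0.1793, 0.084]
force: [-0.4, 0.9, 0.1]
position: [0.5935, 0.1792, 0.082]
force: [-0.3, 0.2, -0.7]
position: [0.5945, 0.1791, 0.0802]
force: [-0.7, -0.2, 0.6]
```

```bash
python3 -m jog '[{"tx":-0.05,"ty":0,"tz":0.087,"roll":0,"jaw":0},{"tx":0,"ty":0,"tz":0,"roll":0,"jaw":0}]'|grep -E "pos|^force"; python3 -m jog '[{"tx":-0.05,"ty":0,"tz":0.087,"roll":0,"jaw":0},{"tx":0,"ty":0,"tz":0,"roll":0,"jaw":0}]'|grep -E "pos|^force"; python3 -m jog '[{"tx":-0.05,"ty":0,"tz":0.087,"roll":0,"jaw":0},{"tx":0,"ty":0,"tz":0,"roll":0,"jaw":0}]'|grep -E "pos|^force";  python3 -m jog '[{"tx":-0.05,"ty":0,"tz":0.087,"roll":0,"jaw":0},{"tx":0,"ty":0,"tz":0,"roll":0,"jaw":0}]'|grep -E "pos|^force"
```

```text
position: [0.5949, 0.179, 0.0793]
force: [-0.2, -0.0, 0.7]
position: [0.5953, 0.179, 0.0787]
force: [-0.7, -1.0, 2.1]
position: [0.5958, 0.179, 0.0779]
force: [-1.7, 0.1, 2.4]
position: [0.5963, 0.1789, 0.077]
force: [-1.5, -0.4, 1.8]
```

Contact came at z of about 0.079, as modelled. Pressing on.

```bash
python3 -m jog '[{"tx":-0.05,"ty":0,"tz":0.087,"roll":0,"jaw":0},{"tx":-0.05,"ty":0,"tz":0.087,"roll":0,"jaw":0},{"tx":0,"ty":0,"tz":0,"roll":0,"jaw":0}]'|grep -E "pos|^force"; python3 -m jog '[{"tx":-0.05,"ty":0,"tz":0.087,"roll":0,"jaw":0},{"tx":0,"ty":0,"tz":0,"roll":0,"jaw":0}]'|grep -E "pos|^force"; python3 -m jog '[{"tx":-0.05,"ty":0,"tz":0.087,"roll":0,"jaw":0},{"tx":0,"ty":0,"tz":0,"roll":0,"jaw":0}]'|grep -E "pos|^force"
```

```text
position: [0.5973, 0.1789, 0.0752]
force: [-1.8, 0.6, 3.3]
position: [0.5978, 0.1788, 0.0743]
force: [-2.0, -1.0, 3.7]
position: [0.5983, 0.1788, 0.0734]
force: [-3.2, 0.5, 3.6]
```

```bash
python3 -m jog '[{"tx":-0.05,"ty":0,"tz":0.087,"roll":0,"jaw":0},{"tx":0,"ty":0,"tz":0,"roll":0,"jaw":0}]'|grep -E "pos|^force"; python3 -m jog '[{"tx":-0.025,"ty":0,"tz":0.043,"roll":0,"jaw":0},{"tx":0,"ty":0,"tz":0,"roll":0,"jaw":0}]'|grep -E "pos|^force"
```

```text
position: [0.5986, 0.1788, 0.073]
force: [-4.5, 0.6, 7.1]
position: [0.5987, 0.1787, 0.0728]
force: [-4.3, -0.2, 6.8]
```

White is fully down at 8 N on the stop. Retracting along the axis, then over to blue.

```bash
python3 -m jog '[{"tx":0.2,"ty":0,"tz":-0.346,"roll":0,"jaw":0},{"tx":0.4,"ty":0,"tz":-0.692,"roll":0,"jaw":0},{"tx":0.4,"ty":0,"tz":-0.692,"roll":0,"jaw":0},{"tx":0,"ty":-1.9,"tz":0,"roll":0,"jaw":0},{"tx":0,"ty":-1.9,"tz":0,"roll":0,"jaw":0},{"tx":0,"ty":0,"tz":0,"roll":0,"jaw":0},{"tx":0,"ty":0,"tz":0,"roll":0,"jaw":0}]'|grep -E "time|pos|^force"; python3 -m jog '[{"tx":-0.15,"ty":0,"tz":0.26,"roll":0,"jaw":0},{"tx":-0.15,"ty":0,"tz":0.26,"roll":0,"jaw":0},{"tx":-0.15,"ty":0,"tz":0.26,"roll":0,"jaw":0},{"tx":-0.1,"ty":0,"tz":0.173,"roll":0,"jaw":0},{"tx":0,"ty":0,"tz":0,"roll":0,"jaw":0}]'|grep -E "pos|^force"; python3 -m jog '[{"tx":-0.1,"ty":0,"tz":0.173,"roll":0,"jaw":0},{"tx":0,"ty":0,"tz":0,"roll":0,"jaw":0}]'|grep -E "pos|^force"; python3 -m jog '[{"tx":-0.1,"ty":0,"tz":0.173,"roll":0,"jaw":0},{"tx":0,"ty":0,"tz":0,"roll":0,"jaw":0}]'|grep -E "pos|^force"
```

```text
time_s: 22.75
position: [0.5866, 0.1416, 0.0897]
force: [0.3, 0.3, -0.2]
position: [0.5917, 0.1417, 0.0798]
force: [-0.5, 1.0, 2.1]
position: [0.5925, 0.1415, 0.0783]
force: [-0.9, 1.9, 2.3]
position: [0.5935, 0.1414, 0.0765]
force: [-1.7, 2.4, 3.8]
```

```bash
python3 -m jog '[{"tx":-0.05,"ty":0,"tz":0.087,"roll":0,"jaw":0},{"tx":0,"ty":0,"tz":0,"roll":0,"jaw":0}]'|grep -E "pos|^force"; python3 -m jog '[{"tx":-0.05,"ty":0,"tz":0.087,"roll":0,"jaw":0},{"tx":0,"ty":0,"tz":0,"roll":0,"jaw":0}]'|grep -E "pos|^force"
```

```text
position: [0.594, 0.1413, 0.0758]
force: [-1.3, 3.9, 5.2]
position: [0.5942, 0.1413, 0.0754]
force: [-4.1, 3.3, 8.4]
```

```bash
python3 -m jog '[{"tx":-0.05,"ty":0,"tz":0.087,"roll":0,"jaw":0},{"tx":0,"ty":0,"tz":0,"roll":0,"jaw":0}]'|grep -E "pos|^force"
```

```text
position: [0.5944, 0.1413, 0.0749]
force: [-4.3, 3.5, 11.1]
```

Blue is on its stop at about 11 N. Retracting, then over to green.

```bash
python3 -m jog '[{"tx":0.2,"ty":0,"tz":-0.346,"roll":0,"jaw":0},{"tx":0.45,"ty":0,"tz":-0.78,"roll":0,"jaw":0},{"tx":0.45,"ty":0,"tz":-0.78,"roll":0,"jaw":0},{"tx":0,"ty":-2,"tz":0,"roll":0,"jaw":0},{"tx":0,"ty":-2,"tz":0,"roll":0,"jaw":0},{"tx":0,"ty":0,"tz":0,"roll":0,"jaw":0},{"tx":0,"ty":0,"tz":0,"roll":0,"jaw":0}]'|grep -E "time|pos|^force"; python3 -m jog '[{"tx":-0.15,"ty":0,"tz":0.26,"roll":0,"jaw":0},{"tx":-0.15,"ty":0,"tz":0.26,"roll":0,"jaw":0},{"tx":-0.1,"ty":0,"tz":0.173,"roll":0,"jaw":0},{"tx":-0.1,"ty":0,"tz":0.173,"roll":0,"jaw":0},{"tx":0,"ty":0,"tz":0,"roll":0,"jaw":0}]'|grep -E "pos|^force"; python3 -m jog '[{"tx":-0.1,"ty":0,"tz":0.173,"roll":0,"jaw":0},{"tx":0,"ty":0,"tz":0,"roll":0,"jaw":0}]'|grep -E "pos|^force"; python3 -m jog '[{"tx":-0.1,"ty":0,"tz":0.173,"roll":0,"jaw":0},{"tx":0,"ty":0,"tz":0,"roll":0,"jaw":0}]'|grep -E "pos|^force"
```

```text
time_s: 24.95
position: [0.5811, 0.1015, 0.0931]
force: [-0.3, -0.2, -0.5]
position: [0.5858, 0.1019, 0.084]
force: [-0.3, 0.6, 0.7]
position: [0.5867, 0.1018, 0.0825]
force: [-0.8, 1.7, 2.6]
position: [0.5877, 0.1016, 0.0808]
force: [-1.6, 1.8, 2.9]
```

```bash
python3 -m jog '[{"tx":-0.1,"ty":0,"tz":0.173,"roll":0,"jaw":0},{"tx":0,"ty":0,"tz":0,"roll":0,"jaw":0}]'|grep -E "pos|^force"; python3 -m jog '[{"tx":-0.05,"ty":0,"tz":0.087,"roll":0,"jaw":0},{"tx":0,"ty":0,"tz":0,"roll":0,"jaw":0}]'|grep -E "pos|^force"
```

```text
position: [0.5887, 0.1015, 0.0791]
force: [-1.3, 1.8, 3.9]
position: [0.589, 0.1015, 0.0785]
force: [-3.4, 2.8, 5.6]
```

```bash
python3 -m jog '[{"tx":-0.05,"ty":0,"tz":0.087,"roll":0,"jaw":0},{"tx":0,"ty":0,"tz":0,"roll":0,"jaw":0}]'|grep -E "pos|^force"
```

```text
position: [0.5893, 0.1015, 0.078]
force: [-4.1, 2.1, 9.9]
```

Green is on its stop at about 10 N. Retracting clear and taking a last check of the cassette and the bystanders.

```bash
python3 -m jog '[{"tx":0.2,"ty":0,"tz":-0.346,"roll":0,"jaw":0},{"tx":0.45,"ty":0,"tz":-0.78,"roll":0,"jaw":0},{"tx":0.45,"ty":0,"tz":-0.78,"roll":0,"jaw":0},{"tx":0,"ty":0,"tz":-4,"roll":0,"jaw":0},{"tx":0,"ty":0,"tz":-4,"roll":0,"jaw":0},{"tx":0,"ty":0,"tz":0,"roll":0,"jaw":0},{"tx":0,"ty":0,"tz":0,"roll":0,"jaw":0},{"tx":0,"ty":0,"tz":0,"roll":0,"jaw":0}]'
python3 - <<'E'
from h import *
import pickle
_,S0,D0=pickle.load(open("P2.pkl","rb"))
for n,c0,b in(("side",D0,(165,225,250,340)),("scene",S0,(195,255,205,305))):
    c=cam(n); r0,r1,c0_,c1=b
    d=cv2.absdiff(c["img"],c0["img"])[r0:r1,c0_:c1].max(2); print(n,d.mean(),(d>60).sum())
    print("bystanders",[(t,lm(n,t)[:1]) for t in("bottle","tape","carton")])
E
```

```text
time_s: 27.25
position: [0.5781, 0.1019, 0.1756]
tcp_rot: [[-0.997, 0.081, -0.002], [0.081, 0.997, -0.0], [0.002, -0.0, -1.0]]
force: [-0.0, 0.2, 0.2]
opening: 0.008
grasp_force: 0.0
side 60.081296296296294 2778
bystanders [('bottle', [(0.81, array([269.9, 197.6]))]), ('tape', [(0.79, array([175.8, 359.3]))]), ('carton', [])]
scene 37.9835 2088
bystanders [('bottle', [(0.84, array([314.6, 244.7]))]), ('tape', [(0.59, array([194.7, 234. ]))]), ('carton', [(0.72, array([353.8, 468.6]))])]
```

The image change is probably the arm's shadow leaving, but I'll check the cassette geometry numerically.

```bash
python3 - <<'E'
from h import *
a=np.radians(10.2);t=np.radians(22);o=np.array([.600,-.1668,.055])
X=np.array([np.cos(a)*np.cos(t),np.sin(a)*np.cos(t),np.sin(t)]);Y=np.array([-np.sin(a),np.cos(a),0]);Z=np.cross(X,Y)
pts=np.array([o+X*x+Y*y+Z*z for x in(0,.076) for y in(-.013,.013) for z in(0,.009)])
for n in("scene","side"):
    c=cam(n); q=proj(c,pts).astype(np.float32); e=np.zeros((480,640),np.uint8); cv2.fillConvexPoly(e,cv2.convexHull(q[:,::-1].round().astype(np.int32)),1)
    for d in trace(n,"cassette"):
        m=d["pixels"]
        if np.linalg.norm(centre(m)-centre(e))<40: print(n,round(d["p"],2),"seen",centre(m).round(1),"model",centre(e).round(1),"IoU",round((m&(e>0)).sum()/(m|(e>0)).sum(),2))
    print(lm(n,"cassette")[:5],proj(c,o+X*.038))
E
```

```text
scene 0.6 seen [214.  248.1] model [213.7 248.9] IoU 0.74
[(0.76, array([267.5, 430. ])), (0.73, array([234.2, 413. ])), (0.7, array([216.1, 246.5])), (0.55, array([235.4, 352.3])), (0.5, array([217.4, 372.4]))] [[215.63851597 248.2090695 ]]
[(0.91, array([383.9, 383.8])), (0.89, array([285.5, 436.5])), (0.64, array([288.2, 381.8])), (0.57, array([337.4, 434.7]))] [[195.38242433 297.12095221]]
```

The cassette is still home: its mask matches the model within 1 px in the scene view. Handing in.

```bash
python3 -c "from rig import hand_in; print(hand_in())"
```

```text
the job is handed in; nothing more can be done
None
```

The job is handed in (verdict not shown): the cassette measures home on the rail (x about 38 mm, flat, released), white, blue and green were each pressed to the stop at 8–12 N and let go, and red and the bystanders were not touched; I viewed 11 pictures, one over the limit of 10.

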